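# Set two glued transformers to cure in their jigs, each under its weight

### The arm

A 6-joint arm with a two-finger parallel gripper is mounted at the origin on a cart in front of the work surface, level with it; the furniture and walls round the work are solid. World frame = base frame: x ahead of the robot, y to its left, z up, the work surface at z = 0. Lengths are in m, angles in rad, forces in N, time in s.
With the tool pointing down it reaches from about 0.3 to 0.875 m from the base axis. Payload 6.4 kg.
Tool frame: the origin (TCP) lies on the centre line of the jaws, within the pads' length; the fingertips stand 19 mm ahead of it and the grasp point (between the pads) is the TCP (robot.nose_length is the distance from the TCP to the fingertips, in m); y points along the fingers, x is the direction in which the jaws open and shut, and the axes are right-handed (so a half turn about y gives the same grasp; the last joint's range is limited). The gripper opens to 85 mm and grips with 20 to 120 N. Pads are 22 mm wide; open, the fingers measure 114 mm over their backs; the gripper's body (76 mm by 85 mm) begins 54 mm behind the grasp point. The pads swing forward as they close: fully open they stand 13 mm farther back than shut.
Start: joints at [0.944, 0.181, 1.607, -0, 1.354, -0.206], TCP at [0.235, 0.525, 0.25] pointing down, gripper open.
Joint ranges: [-2.99, 2.99], [-0.89, 2.07], [0.3, 2.58], [-1.14, 4.28], [0, 2.63], [-3.12, 3.12]. Speed limits (rad/s): [2.57, 2.57, 3.01, 3.14, 3.14, 3.14].

### API

Orientations are given as a rotation vector (axis times angle).
In Python, from station import robot gives the robot as it stands.
- The arm moves only by the tool jog_arm, never from a script. Its arguments are lists of equal length, an entry for each row: "xyz": the shift along the tool's x, y, z in mm, a list of three; "twist": the turn, a rotation vector about the tool's x, y, z in degrees, a list of three; "grip": the opening, from 0 (shut) to 1 (fully open). A call has 1 to 8 rows; each row shifts and turns the commanded pose from where the row before left it, along the tool's axes as they then stand; what a row does not reach is not made up. A row lasts 1/10 s, in which the tool goes at most 50 mm and 8.59 degrees, less where a joint would pass 70% of its speed; a pose out of reach is approached as far as the arm can. A call with a gripper value outside its range is refused whole. The fingers move at their own pace and stop on an object; "grip_force" is the grip in N (left out, the last holds). Time passes only in rows, so rows that do not move let the fingers close. It gives the time, the measured TCP pose, the force and the opening at its end, in the units of the state.
- robot.get_obs(): the state, without advancing time (a new reading comes with each control period).
- robot.snapshot(name): name is "scene" or "top" or "wrist"; returns the picture (384x512x3 uint8, red, green, blue); there is no depth.
- robot.calibration(name): a dict with "mtx" (3x3 intrinsics, pixels), "origin" and "attitude" of the camera in the world. Camera axes: x right, y down, z forward; pixel columns grow to the right and rows downward; lengths in m; the calibration is good to about 2 mm. The wrist camera is an equidistant fisheye: a pixel r from the principal point sees the ray r / f radians off the axis. A picture is of the moment at which its call begins: read the wrist's pose just before it. calibration takes no time and is no camera call; for the wrist camera it gives the pose at the moment of the call.
- robot.sign_off(): hands the job in, once; it reports no verdict.
The state is a dict: "clock": time; "q": joint angles; "dq": joint speeds; "joint_torque": joint torques, N m; "tool_pos": TCP position; "tcp_rot": TCP orientation; "ft_force": force on the tool from outside, world axes, zero at the start; "wrist_torque": the same for the moment, N m; "width": finger opening in m.
Only numpy, scipy, OpenCV 4.12 (cv2) and the standard library are available. Lean on these libraries where they do the work, as an engineer would, in place of code of your own. Each camera call takes 0.05 s, during which the arm holds its last target. There are 200 camera calls.

### The job

Of the three transformers standing by the two gluing jigs, the large and the middle-sized one have freshly glued cores and must cure under load: stand each of these two upright in the jig that fits it, fully down between the pins, and then lower the matching steel weight (larger weight on the larger transformer) gently onto the top of each, flat and lined up with it between the pins. Leave the small transformer and the glue bottle where they are.

Things in the scene. Friction and masses are not known exactly. Their poses are not given: they have to be found in the camera images.
- transformer_large: The largest taped E-core transformer: black core, yellow tape over the top, copper windings, wire pins at its foot; 35 x 81 x 38 mm (x, y, z) overall, its solid core 32 x 68 x 37 mm, about 260 g. Stands upright. Origin: centre of the underside; y along its length, z up. Grasp it across its long sides (x).
- transformer_medium: The middle-sized taped E-core transformer: black core, yellow tape over the top, copper windings, wire pins at its foot; 29 x 65 x 29 mm (x, y, z) overall, its solid core 24 x 52 x 28 mm, about 120 g. Stands upright. Origin: centre of the underside; y along its length, z up. Grasp it across its long sides (x).
- jig_large: The larger gluing jig, fixed: flat grey metal plate 78 x 114 x 10 mm with 8 upright steel pins (6 mm, bullet-nosed, tops 56.5 mm above bench) round a nest for the core, long along y. Origin: nest centre on the bench; plate top 10 mm up. Pins: inner faces x = +-18.5 at y = +-28.5; inner faces y = +-36.5 at x = +-10.5 mm (core play 2.5 mm each side; mid long sides open). Half-turn symmetric.
- jig_medium: The smaller gluing jig, fixed: flat grey metal plate 70 x 98 x 10 mm with 8 upright steel pins (6 mm, bullet-nosed, tops 47.5 mm above bench) round a nest for the core, long along y. Origin: nest centre on the bench; plate top 10 mm up. Pins: inner faces x = +-14.5 at y = +-20.5; inner faces y = +-28.5 at x = +-6.5 mm (core play 2.5 mm each side; mid long sides open). Half-turn symmetric.
- weight_large: The larger curing weight: a steel block 30 x 64 x 28 mm (x, y, z), about 450 g, with an upright flat black grip 14 x 40 x 31 mm centred on top; 59 mm high. Origin: centre of the flat underside; y along its length, z up. Grasp the grip across its 14 mm thickness (x). It goes on the large transformer's top (37 mm over its underside), between the pins, which rise 9 mm past it.
- weight_medium: The smaller curing weight: a steel block 22 x 48 x 28 mm (x, y, z), about 250 g, with an upright flat black grip 14 x 30 x 31 mm centred on top; 59 mm high. Origin: centre of the flat underside; y along its length, z up. Grasp the grip across its 14 mm thickness (x). It goes on the middle-sized transformer's top (28 mm over its underside), between the pins, which rise 9 mm past it.
- transformer_small: The smallest taped transformer, 31 x 43 x 29 mm, no jig of its own here: to be left where it stands. Origin: centre of its underside.
- glue_bottle: White glue bottle with a red cap, 32 mm across, 87 mm high, behind the jigs: to be left where it stands. Origin: centre of its underside.
Not all that is in view belongs to the job. Leave any brown or purple look-alike of the weight_medium alone.

How it is judged:
At the end, for the whole second after the job is handed in: Large and middle-sized transformers stand on their own jig plates (centre 8 mm, height 4 mm, in line 0.2 rad), each with its own weight bearing on it (10 mm, 4 mm, 0.25 rad), upright, released, at rest; small transformer and glue bottle within 30 mm of their start (horizontal distance between transformer_large and jig_large below 0.008 m and z of transformer_large in the frame of jig_large between 0.006 and 0.014 m and angle between the y axis of transformer_large and the y axis of jig_large, either way round below 0.2 rad and angle between each of transformer_large, weight_large, transformer_medium, weight_medium's own z axis and vertical below 0.1 rad and horizontal distance between weight_large and transformer_large below 0.01 m and z of weight_large in the frame of transformer_large between 0.033 and 0.041 m and angle between the y axis of weight_large and the y axis of transformer_large, either way round below 0.25 rad and contact force between weight_large and transformer_large above 1 N and linear speed of each of transformer_large, weight_large, transformer_medium, weight_medium below 0.01 m/s and angular speed of each of transformer_large, weight_large, transformer_medium, weight_medium below 0.1 rad/s and contact force between each of transformer_large, weight_large, transformer_medium, weight_medium and the fingers below 0.1 N and horizontal distance between transformer_medium and jig_medium below 0.008 m and z of transformer_medium in the frame of jig_medium between 0.006 and 0.014 m and angle between the y axis of transformer_medium and the y axis of jig_medium, either way round below 0.2 rad and horizontal distance between weight_medium and transformer_medium below 0.01 m and z of weight_medium in the frame of transformer_medium between 0.024 and 0.032 m and angle between the y axis of weight_medium and the y axis of transformer_medium, either way round below 0.25 rad and contact force between weight_medium and transformer_medium above 1 N and distance of each of transformer_small, glue_bottle from where it was at the start of the episode below 0.03 m); the robot touches nothing.
It fails at once if the small transformer or the glue bottle is moved by more than 30 mm (distance of any of transformer_small, glue_bottle from where it was at the start of the episode above 0.03 m).
It fails at once if a weight is dropped or slammed on a transformer (more than 60 N) (contact force between any of weight_large, weight_medium and transformer_large above 60 N or contact force between any of weight_large, weight_medium and transformer_medium above 60 N).
It also fails if it takes over 104 s, if anything falls off the work surface, if the arm or the gripper's body presses on something with over 40 N, if the wrist force passes 120 N, or if a joint passes its speed limit or range.

## Working session

There is one attempt and no reset: what is moved stays moved. The work goes in short steps, Python scripts to look and compute and a tool call to move; the robot and the scene stay as the last step left them, time stands still between calls to the robot, and variables do not carry over. Pictures are saved under pics/ and viewed, about 12 in all and at most 16, crops included, and the job is handed in when it is done.

Besides the shell and the picture viewer there is one more tool, called after "Emit:" as name(argument=value, ...) on one line, values as JSON. jog_arm: Moves the arm, as the interface text tells. Its arguments: {"type":"object","properties":{"xyz":{"type":"array","items":{"type":"array","items":{"type":"number"}}},"twist":{"type":"array","items":{"type":"array","items":{"type":"number"}}},"grip":{"type":"array","items":{"type":"number"}},"grip_force":{"type":"number"}},"required":["xyz","twist","grip"]}

```bash
mkdir -p pics; ls; python3 - <<'E'
from station import robot
import cv2,numpy as np
o=robot.get_obs()
print({k:np.round(v,3) for k,v in o.items()})
for n in ("scene","top","wrist"):
    c=robot.calibration(n); print(n,c)
    im=robot.snapshot(n)
    cv2.imwrite(f"pics/{n}0.png",cv2.cvtColor(im,cv2.COLOR_RGB2BGR))
im=cv2.imread("pics/top0.png"); cv2.imwrite("pics/top0b.png",cv2.resize(im,(800,600),interpolation=cv2.INTER_CUBIC))
E
```

```text
pics
{'clock': np.float64(0.0), 'q': array([ 0.944,  0.182,  1.608, -0.   ,  1.354, -0.206]), 'dq': array([-0.   ,  0.001, -0.   , -0.001, -0.   , -0.   ]), 'joint_torque': array([-0.0000e+00, -4.4485e+01, -3.5134e+01, -0.0000e+00,  9.0000e-03,
        0.0000e+00]), 'tool_pos': array([0.235, 0.524, 0.249]), 'tcp_rot': array([-1.38 , -0.893,  0.895]), 'ft_force': array([-0.516, -0.035,  0.239]), 'wrist_torque': array([ 0.053, -0.006,  0.005]), 'width': np.float64(0.085)}
scene {'mtx': array([[498.4968022 ,   0.        , 253.82975464],
       [  0.        , 498.4968022 , 183.6941876 ],
       [  0.        ,   0.        ,   1.        ]]), 'origin': array([-0.22196352,  0.87719586,  0.50874316]), 'attitude': array([-0.91814437,  2.13411351, -1.43396091])}
top {'mtx': array([[348.521139  ,   0.        , 252.85882583],
       [  0.        , 348.521139  , 197.57150208],
       [  0.        ,   0.        ,   1.        ]]), 'origin': array([0.43521204, 0.10212723, 0.896435  ]), 'attitude': array([-2.10270018,  2.16170765, -0.14016581])}
wrist {'mtx': array([[297.31863964,   0.        , 255.9122687 ],
       [  0.        , 297.31863964, 191.94511425],
       [  0.        ,   0.        ,   1.        ]]), 'origin': array([0.17199115, 0.55382241, 0.37167892]), 'attitude': array([2.43406362, 1.57719989, 0.21692707])}
```

View pics/top0b.png

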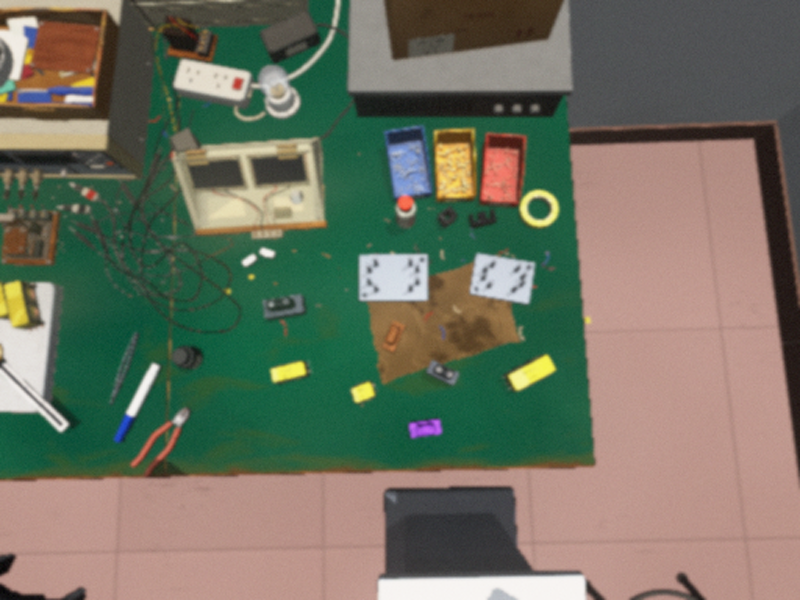

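View pics/scene0.png

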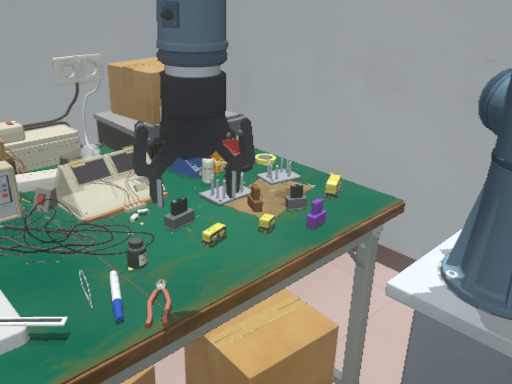

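```bash
cat > h.py <<'E'
from station import robot
import cv2,numpy as np
from scipy.spatial.transform import Rotation as R
def ray(cal,uv,fish=False):
    m=cal["mtx"];x=(uv[0]-m[0,2])/m[0,0];y=(uv[1]-m[1,2])/m[1,1]
    if fish:
        r=np.hypot(x,y);d=np.array([x/r*np.sin(r),y/r*np.sin(r),np.cos(r)]) if r>1e-9 else np.array([0,0,1.])
    else: d=np.array([x,y,1.])
    return R.from_rotvec(cal["attitude"]).apply(d)
def onz(cal,uv,z,fish=False):
    d=ray(cal,uv,fish);o=cal["origin"];return (o+d*(z-o[2])/d[2])[:2]
def proj(cal,P,fish=False):
    p=R.from_rotvec(cal["attitude"]).inv().apply(np.array(P)-cal["origin"]);m=cal["mtx"]
    if fish:
        h=np.linalg.norm(p[...,:2],axis=-1,keepdims=True);t=np.arctan2(h,p[...,2:]);q=p[...,:2]/h*t
    else:q=p[...,:2]/p[...,2:]
    return q*m[0,0]+m[:2,2]
E
python3 - <<'E'
from h import *
c=robot.calibration("top")
im=cv2.imread("pics/top0.png")
hsv=cv2.cvtColor(im,cv2.COLOR_BGR2HSV)
def rep(mask,z,n):
    k,l,s,ce=cv2.connectedComponentsWithStats(mask)
    for i in range(1,k):
        x,y,w,h,a=s[i]
        if a<40 or y<140 or y+h>290 or x<160 : continue
        ys,xs=np.nonzero(l==i); P=np.array([onz(c,(u,v),z) for u,v in zip(xs,ys)],np.float32)
        r=cv2.minAreaRect(P); print(n,"px",np.round(ce[i],1),a,"rect c",np.round(r[0],4),"size",np.round(r[1],4),"ang",round(r[2],1),"mean",P.mean(0).round(4))
rep(cv2.inRange(hsv,(22,120,120),(34,255,255)),.033,"yellow")
rep(cv2.inRange(hsv,(95,5,140),(125,80,255)),.010,"plate")
cr=im[150:290,165:365]; cv2.imwrite("pics/crop.png",cv2.resize(cr,(800,560),interpolation=cv2.INTER_CUBIC))
E
```

```text
yellow px [344.2 235.8] 246 rect c [ 0.4669 -0.1021] size [0.0312 0.0487] ang 24.6 mean [ 0.4666 -0.1026]
yellow px [185.6 237.2] 190 rect c [0.4738 0.2886] size [0.0241 0.0505] ang 12.5 mean [0.4738 0.2876]
yellow px [232.8 250.2] 129 rect c [0.4387 0.1723] size [0.0262 0.0318] ang 24.8 mean [0.439  0.1712]
plate px [251.6 177.2] 1199 rect c [0.626  0.1215] size [0.1122 0.0743] ang 88.3 mean [0.6253 0.1212]
plate px [321.1 177.8] 912 rect c [ 0.6182 -0.0582] size [0.0966 0.0687] ang 78.4 mean [ 0.618  -0.0585]
```

View pics/crop.png

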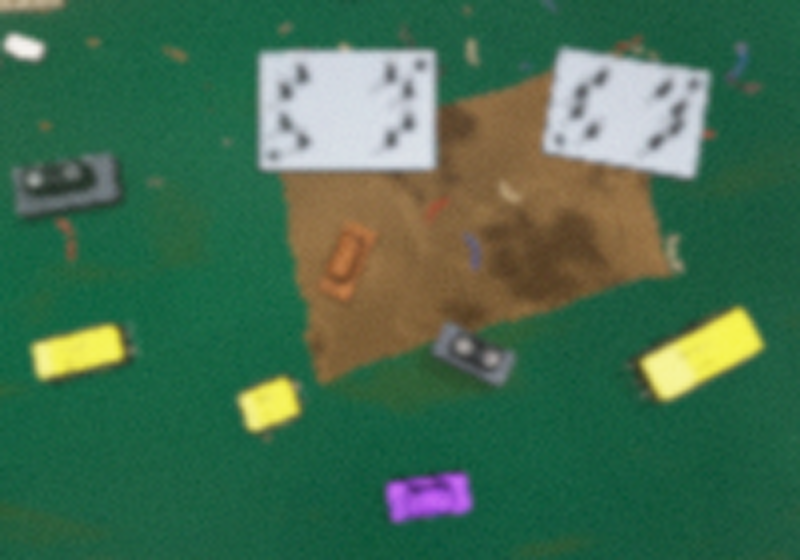

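```bash
python3 - <<'E'
from h import *
c=robot.calibration("top")
S={"TL":([(740,307),(765,345),(660,403),(637,363)],.038),"TM":([(31,346),(120,324),(128,360),(42,382)],.029),
"JL":([(258,52),(436,50),(438,170),(260,171)],.01),"JM":([(560,47),(710,72),(695,178),(543,153)],.01),
"WL":([(12,168),(115,152),(122,195),(22,217)],.026),"WM":([(447,322),(515,352),(502,387),(432,353)],.026)}
for n,(p,z) in S.items():
    P=np.array([onz(c,(165+u/4-.4,150+v/4-.4),z) for u,v in p],np.float32)
    r=cv2.minAreaRect(P); b=cv2.boxPoints(r); e=[b[1]-b[0],b[2]-b[1]]; e=max(e,key=np.linalg.norm)
    print(n,np.round(r[0],4),"size",np.round(r[1],4),"yaw of long axis",round(np.degrees(np.arctan2(e[1],e[0]))%180,1))
o=robot.get_obs();M=R.from_rotvec(o["tcp_rot"]);print(M.as_matrix().round(3))
w=robot.calibration("wrist");print("cam in tool",M.inv().apply(w["origin"]-o["tool_pos"]).round(4),(M.inv()*R.from_rotvec(w["attitude"])).as_matrix().round(3))
E
```

```text
TL [ 0.4612 -0.0906] size [0.0274 0.0737] yaw of long axis 116.8
TM [0.4723 0.2914] size [0.0234 0.0569] yaw of long axis 102.5
JL [0.6251 0.1215] size [0.1165 0.0794] yaw of long axis 88.8
JM [ 0.6184 -0.0591] size [0.0982 0.0712] yaw of long axis 78.4
WL [0.5813 0.3001] size [0.0324 0.0663] yaw of long axis 100.9
WM [0.4659 0.046 ] size [0.0478 0.023 ] yaw of long axis 62.6
[[ 0.408 -0.001 -0.913]
 [ 0.913 -0.001  0.408]
 [-0.001 -1.     0.   ]]
cam in tool [ 0.001  -0.1222  0.0692] [[ 1.    -0.    -0.001]
 [ 0.001 -0.273  0.962]
 [-0.    -0.962 -0.273]]
```

View pics/wrist0.png

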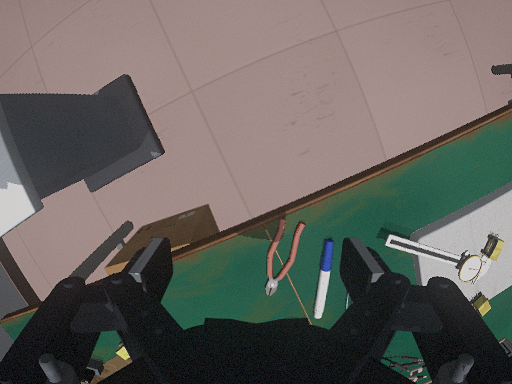

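```bash
cat >> h.py <<'E'
from scipy.spatial.transform import Slerp
def Rt(yaw):
    a=np.radians(yaw);c,s=np.cos(a),np.sin(a)
    return R.from_matrix(np.array([[c,0,-s],[s,0,c],[0,-1,0]]))
def plan(*wps,step=42,ang=7.5):
    """wps: (x,y,z,yaw) ; prints rows in tool axes"""
    o=robot.get_obs();p=o["tool_pos"];r=R.from_rotvec(o["tcp_rot"]);X=[];T=[]
    for w in wps:
        t=np.array(w[:3]);g=Rt(w[3]);d=g*r.inv()
        n=max(1,int(np.ceil(max(np.linalg.norm(t-p)*1e3/step,np.degrees(d.magnitude())/ang))))
        p0,r0=p,r
        for i in range(1,n+1):
            pn=p0+(t-p0)*i/n;rn=R.from_rotvec(d.as_rotvec()*i/n)*r0
            x=np.round(r.inv().apply(pn-p)*1e3,0 if n>1 and i<n else 1);tw=np.round(np.degrees((r.inv()*rn).as_rotvec()),1)
            p=p+r.apply(x)/1e3;r=r*R.from_rotvec(np.radians(tw));X.append(x.tolist());T.append(tw.tolist())
    print(len(X),"rows\nxyz",X,"\ntwist",T)
def where():
    o=robot.get_obs();m=R.from_rotvec(o["tcp_rot"]).as_matrix()
    print("t",round(float(o["clock"]),2),"pos",o["tool_pos"].round(4),"yaw",np.degrees(np.arctan2(m[1,0],m[0,0])).round(2),"tilt",m[2].round(3),"F",o["ft_force"].round(1),"w",round(float(o["width"]),4))
E
python3 -c "
from h import *
plan((.472,.291,.13,12.5))"
```

```text
9 rows
xyz [[-13.0, 13.0, -35.0], [-9.0, 14.0, -35.0], [-6.0, 13.0, -37.0], [-1.0, 13.0, -37.0], [2.0, 13.0, -37.0], [6.0, 14.0, -36.0], [10.0, 13.0, -36.0], [13.0, 13.0, -35.0], [16.7, 13.7, -32.7]] 
twist [[0.0, 5.9, -0.0], [0.0, 6.0, -0.0], [0.0, 5.9, -0.0], [0.0, 5.9, -0.0], [0.0, 6.0, -0.0], [0.0, 5.9, -0.0], [0.0, 5.9, -0.1], [0.0, 6.0, 0.0], [0.0, 5.9, 0.0]]
```

Emit:
jog_arm(xyz=[[-13, 13, -35], [-9, 14, -35], [-6, 13, -37], [-1, 13, -37], [2, 13, -37], [6, 14, -36], [10, 13, -36], [13, 13, -35]], twist=[[0, 5.9, 0], [0, 6, 0], [0, 5.9, 0], [0, 5.9, 0], [0, 6, 0], [0, 5.9, 0], [0, 5.9, 0], [0, 6, 0]], grip=[1, 1, 1, 1, 1, 1, 1, 1])

```text
clock: 0.95
tool_pos: [0.4469, 0.316, 0.1436]
tcp_rot: [-1.556, -0.248, 0.249]
ft_force: [-0.2, -0.4, 0.5]
width: 0.0851
```

Emit:
jog_arm(xyz=[[17, 14, -33], [0, 0, 0], [0, 0, 0]], twist=[[0, 5.9, 0], [0, 0, 0], [0, 0, 0]], grip=[1, 1, 1])

```text
clock: 1.25
tool_pos: [0.4726, 0.2905, 0.1296]
tcp_rot: [-1.564, -0.169, 0.172]
ft_force: [-0.6, 0.3, -0.5]
width: 0.0852
```

```bash
cat >> h.py <<'E'
def shot(name,crop=None,s=2):
    where();c=robot.calibration("wrist");im=cv2.cvtColor(robot.snapshot("wrist"),cv2.COLOR_RGB2BGR)
    np.save("pics/cal.npy",c,allow_pickle=True)
    x0,y0,x1,y1=crop or (0,0,512,384)
    cv2.imwrite(f"pics/{name}_raw.png",im)
    cv2.imwrite(f"pics/{name}.png",cv2.resize(im[y0:y1,x0:x1],None,fx=s,fy=s,interpolation=cv2.INTER_CUBIC))
def box(pts,z,crop,s,cal=None):
    """enlarged-crop pixels -> rect centre, size, long-axis yaw"""
    c=cal or np.load("pics/cal.npy",allow_pickle=True).item()
    P=np.array([onz(c,(crop[0]+u/s,crop[1]+v/s),z,True) for u,v in pts],np.float32)
    r=cv2.minAreaRect(P); b=cv2.boxPoints(r); e=max([b[1]-b[0],b[2]-b[1]],key=np.linalg.norm)
    print(P.round(4).tolist(),"c",np.round(r[0],4),"mean",P.mean(0).round(4),"size",np.round(r[1],4),"yaw",round(float(np.degrees(np.arctan2(e[1],e[0]))%180),1))
E
python3 -c "
from h import *
shot('tm1',(100,150,400,375),2.5)"
```

```text
t 1.25 pos [0.4726 0.2905 0.1296] yaw 12.43 tilt [-0.002 -1.     0.   ] F [-0.6  0.3 -0.5] w 0.0852
```

View pics/tm1.png

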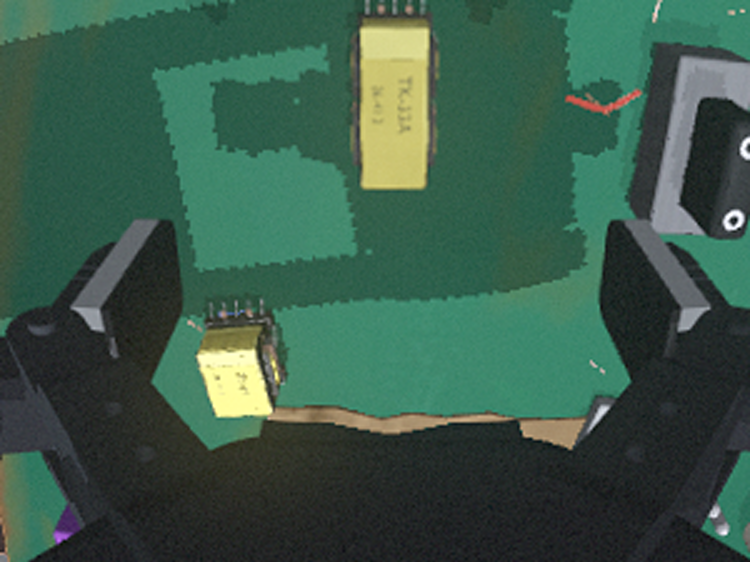

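```bash
python3 -c "
from h import *
cr=(100,150,400,375)
box([(360,17),(432,18),(426,188),(360,190)],.029,cr,2.5)
box([(360,58),(432,60),(426,188),(360,190)],.029,cr,2.5)
c=np.load('pics/cal.npy',allow_pickle=True).item()
print((proj(c,[(.472,.291,.029),(.4726,.2905,0.02)],True)-[100,150])*2.5)
"
```

```text
[[0.45680001378059387, 0.3222000002861023], [0.4781999886035919, 0.32659998536109924], [0.48899999260902405, 0.27230000495910645], [0.4683000147342682, 0.2671000063419342]] c [0.4732 0.2969] mean [0.4731 0.2971] size [0.0218 0.0564] yaw 101.8
[[0.4593999981880188, 0.30979999899864197], [0.4812000095844269, 0.3138999938964844], [0.48899999260902405, 0.27230000495910645], [0.4683000147342682, 0.2671000063419342]] c [0.4747 0.2907] mean [0.4745 0.2908] size [0.0221 0.0436] yaw 101.7
[[386.93712532 123.47105067]
 [388.55505824 117.06138146]]
```

```bash
python3 -c "
from h import *
plan((.473,.2945,.06,11.8),(.473,.2945,.027,11.8),step=25)"
```

```text
5 rows
xyz [[0.0, 23.0, 1.0], [1.0, 24.0, 1.0], [0.5, 23.1, 0.9], [-0.0, 17.0, -0.0], [-0.0, 16.0, -0.0]] 
twist [[-0.0, 0.2, -0.0], [-0.0, 0.3, -0.0], [-0.0, 0.2, -0.0], [-0.0, 0.0, -0.0], [-0.0, 0.0, -0.0]]
```

Emit:
jog_arm(xyz=[[0, 23, 1], [1, 24, 1], [1, 23, 1], [0, 17, 0], [0, 16, 0], [0, 0, 0], [0, 0, 0], [0, 0, 0]], twist=[[0, 0.2, 0], [0, 0.2, 0], [0, 0.2, 0], [0, 0, 0], [0, 0, 0], [0, 0, 0], [0, 0, 0], [0, 0, 0]], grip=[0.8, 0.7, 0.7, 0.7, 0.6, 0.2, 0.2, 0.2], grip_force=40)

```text
clock: 2.1
tool_pos: [0.4746, 0.2952, 0.0284]
tcp_rot: [-1.564, -0.165, 0.162]
ft_force: [0.0, 0.7, -1.0]
width: 0.0243
```

Emit:
jog_arm(xyz=[[0, 0, 0], [0, 0, 0], [0, 0, 0], [0, 0, 0]], twist=[[0, 0, 0], [0, 0, 0], [0, 0, 0], [0, 0, 0]], grip=[0.2, 0.2, 0.2, 0.2])

```text
clock: 2.5
tool_pos: [0.4742, 0.2946, 0.0276]
tcp_rot: [-1.565, -0.163, 0.162]
ft_force: [-0.4, -0.2, 1.9]
width: 0.024
```

```bash
python3 -c "
from h import *
where()
plan((.473,.2945,.15,11.8),(.6184,-.0591,.15,-11.6),step=42)"
```

```text
t 2.5 pos [0.4742 0.2946 0.0276] yaw 11.88 tilt [ 0. -1.  0.] F [-0.4 -0.2  1.9] w 0.024
13 rows
xyz [[-0.0, -41.0, 0.0], [-1.0, -41.0, 0.0], [-0.1, -40.4, 0.2], [7.0, 0.0, -38.0], [9.0, 0.0, -37.0], [10.0, 0.0, -37.0], [11.0, 0.0, -36.0], [13.0, 0.0, -36.0], [15.0, 0.0, -36.0], [16.0, 0.0, -34.0], [17.0, 0.0, -34.0], [19.0, 0.0, -34.0], [19.6, 0.0, -32.4]] 
twist [[-0.0, 0.0, 0.0], [-0.0, 0.1, 0.0], [-0.0, -0.0, 0.0], [-0.0, 2.3, 0.0], [-0.0, 2.4, 0.0], [-0.0, 2.3, 0.0], [-0.0, 2.4, 0.0], [-0.0, 2.3, 0.0], [-0.0, 2.3, 0.0], [-0.0, 2.4, 0.0], [-0.0, 2.3, 0.0], [-0.0, 2.3, 0.0], [-0.0, 2.4, 0.0]]
```

Emit:
jog_arm(xyz=[[0, -30, 0], [0, -45, 0], [0, -45, 0], [7, 0, -38], [9, 0, -37], [10, 0, -37], [11, 0, -36], [13, 0, -36]], twist=[[0, 0, 0], [0, 0, 0], [0, 0, 0], [0, 2.3, 0], [0, 2.4, 0], [0, 2.3, 0], [0, 2.4, 0], [0, 2.3, 0]], grip=[0.2, 0.2, 0.2, 0.2, 0.2, 0.2, 0.2, 0.2])

```text
clock: 3.3
tool_pos: [0.5471, 0.1167, 0.1474]
tcp_rot: [-1.571, -0.001, 0.001]
ft_force: [0.4, -0.3, -2.1]
width: 0.0241
```

Emit:
jog_arm(xyz=[[15, 0, -36], [16, 0, -34], [17, 0, -34], [19, 0, -34], [20, 0, -32], [0, 0, 0], [0, 0, 0], [0, 0, 0]], twist=[[0, 2.3, 0], [0, 2.4, 0], [0, 2.3, 0], [0, 2.3, 0], [0, 2.4, 0], [0, 0, 0], [0, 0, 0], [0, 0, 0]], grip=[0.2, 0.2, 0.2, 0.2, 0.2, 0.2, 0.2, 0.2])

```text
clock: 4.1
tool_pos: [0.6198, -0.0576, 0.1469]
tcp_rot: [-1.565, 0.158, -0.156]
ft_force: [0.9, -0.1, -2.3]
width: 0.0242
```

```bash
python3 -c "
from h import *
shot('jm1',(120,110,390,310),2.9)"
```

```text
t 4.1 pos [ 0.6198 -0.0576  0.1469] yaw -11.47 tilt [-0.001 -1.     0.   ] F [ 0.9 -0.1 -2.3] w 0.0242
```

View pics/jm1.png

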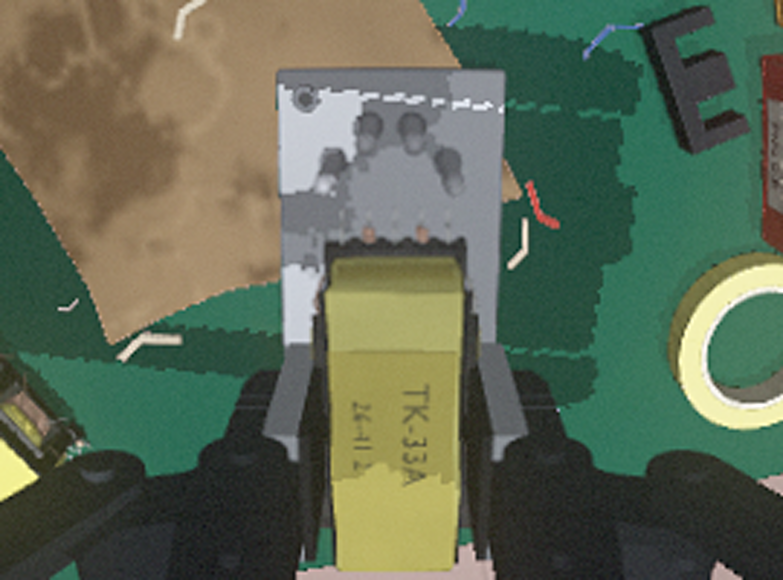

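```bash
python3 -c "
from h import *
cr=(120,110,390,310);s=2.9
box([(277,70),(506,70),(497,340),(283,345)],.01,cr,s)
c=np.load('pics/cal.npy',allow_pickle=True).item()
pr=lambda P:((proj(c,P,True)-cr[:2])*s).round(0).tolist()
o=robot.get_obs();p=o['tool_pos'];m=R.from_rotvec(o['tcp_rot'])
T=lambda a:p+m.apply(np.array(a,float)/1e3)   # tool mm
for dy in (-2,0,2):
  print('held core top/bottom +end',dy,pr(T([(12,0,26+dy),(-12,0,26+dy),(12,28,26+dy),(-12,28,26+dy)])), 'tape top +1', pr(T([(0,-1,26+dy)])))
a=np.radians(-11.6)
J=lambda a3,cx,cy,yaw:np.array([cx,cy,0])+R.from_euler('z',yaw,degrees=True).apply(np.array(a3,float)/1e3)
for z in (10,47.5): print('pins',z,pr(J([(17.5,20.5,z),(-17.5,20.5,z),(6.5,31.5,z),(-6.5,31.5,z)],.6184,-.0591,-11.6)))
print('plate',pr(J([(35,49,10),(-35,49,10),(35,49,0),(-35,49,0)],.6184,-.0591,-11.6)))
"
```

```text
[[0.5950999855995178, -0.002400000113993883], [0.6628000140190125, -0.016200000420212746], [0.6452999711036682, -0.10159999877214432], [0.5763000249862671, -0.08950000256299973]] c [ 0.6195 -0.0528] mean [ 0.6199 -0.0524] size [0.0892 0.07  ] yaw 78.4
held core top/bottom +end -2 [[471.0, 308.0], [313.0, 309.0], [458.0, 254.0], [327.0, 255.0]] tape top +1 [[392.0, 311.0]]
held core top/bottom +end 0 [[472.0, 296.0], [313.0, 296.0], [459.0, 244.0], [326.0, 244.0]] tape top +1 [[392.0, 298.0]]
held core top/bottom +end 2 [[472.0, 283.0], [312.0, 284.0], [459.0, 233.0], [326.0, 233.0]] tape top +1 [[392.0, 286.0]]
pins 10 [[447.0, 168.0], [333.0, 168.0], [412.0, 133.0], [369.0, 133.0]]
pins 47.5 [[456.0, 196.0], [323.0, 196.0], [414.0, 155.0], [365.0, 155.0]]
plate [[506.0, 76.0], [274.0, 76.0], [502.0, 74.0], [279.0, 73.0]]
```

Emit:
jog_arm(xyz=[[-0.7, 20, -0.4], [0, 25, 0], [0, 20, 0], [0, 10, 0], [0, 7, 0], [0, 7, 0], [0, 7, 0], [0, 0, 0]], twist=[[0, 0, 0], [0, 0, 0], [0, 0, 0], [0, 0, 0], [0, 0, 0], [0, 0, 0], [0, 0, 0], [0, 0, 0]], grip=[0.2, 0.2, 0.2, 0.2, 0.2, 0.2, 0.2, 0.2])

```text
clock: 4.95
tool_pos: [0.6194, -0.0585, 0.0507]
tcp_rot: [-1.565, 0.158, -0.157]
ft_force: [0.0, 0.3, -1.1]
width: 0.0239
```

Emit:
jog_arm(xyz=[[0, 5, 0], [0, 4, 0], [0, 2, 0], [0, 1, 0], [0, 1, 0], [0, 0, 0], [0, 0, 0]], twist=[[0, 0, 0], [0, 0, 0], [0, 0, 0], [0, 0, 0], [0, 0, 0], [0, 0, 0], [0, 0, 0]], grip=[0.2, 0.2, 0.2, 0.2, 0.2, 0.2, 0.2])

```text
clock: 5.65
tool_pos: [0.6197, -0.0587, 0.0382]
tcp_rot: [-1.565, 0.158, -0.158]
ft_force: [-1.7, 0.0, -2.0]
width: 0.0242
```

Near the plate; release gently and rise.

Emit:
jog_arm(xyz=[[0, 0.6, 0], [0, 0, 0], [0, 0, 0], [0, 0, 0], [0, 0, 0], [0, -15, 0], [0, -35, 0], [0, -45, 0]], twist=[[0, 0, 0], [0, 0, 0], [0, 0, 0], [0, 0, 0], [0, 0, 0], [0, 0, 0], [0, 0, 0], [0, 0, 0]], grip=[0.2, 0.2, 0.5, 0.5, 0.5, 0.5, 0.5, 0.5])

```text
clock: 6.45
tool_pos: [0.6183, -0.0583, 0.1327]
tcp_rot: [-1.564, 0.161, -0.155]
ft_force: [1.0, 0.4, 0.1]
width: 0.0426
```

```bash
python3 -c "
from h import *
where()
plan((.461,-.0906,.14,26.8),step=42)"
```

```text
t 6.45 pos [ 0.6183 -0.0583  0.1327] yaw -11.51 tilt [-0.004 -1.     0.   ] F [1.  0.4 0.1] w 0.0426
6 rows
xyz [[-25.0, -1.0, -11.0], [-25.0, -1.0, -7.0], [-27.0, -1.0, -5.0], [-26.0, -2.0, -2.0], [-27.0, -1.0, 1.0], [-26.4, -1.0, 4.4]] 
twist [[-0.0, -6.4, -0.0], [-0.0, -6.4, -0.1], [-0.0, -6.4, 0.0], [-0.1, -6.3, -0.0], [0.0, -6.4, -0.1], [0.0, -6.4, -0.0]]
```

Emit:
jog_arm(xyz=[[-25, -1, -11], [-25, -1, -7], [-27, -1, -5], [-26, -2, -2], [-27, -1, 1], [-26, -1, 4], [0, 0, 0], [0, 0, 0]], twist=[[0, -6.4, 0], [0, -6.4, 0], [0, -6.4, 0], [0, -6.4, 0], [0, -6.4, 0], [0, -6.4, 0], [0, 0, 0], [0, 0, 0]], grip=[0.9, 0.9, 0.9, 0.9, 0.9, 0.9, 0.9, 0.9])

```text
clock: 7.25
tool_pos: [0.4636, -0.0917, 0.141]
tcp_rot: [-1.541, -0.368, 0.364]
ft_force: [0.2, 0.6, -0.2]
width: 0.0766
```

```bash
python3 -c "
from h import *
shot('tl1',(100,130,400,355),2.5)"
```

```text
t 7.25 pos [ 0.4636 -0.0917  0.141 ] yaw 26.74 tilt [ 0.002 -1.    -0.002] F [ 0.2  0.6 -0.2] w 0.0766
```

View pics/tl1.png

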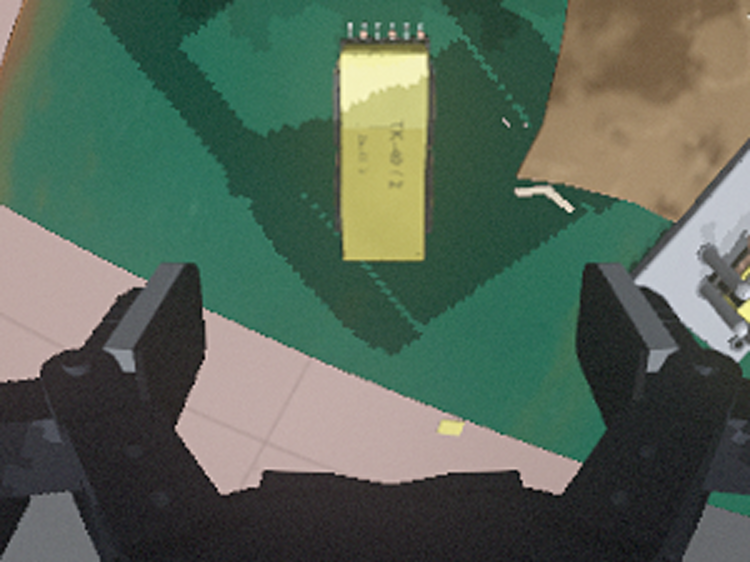

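```bash
python3 -c "
from h import *
cr=(100,130,400,355)
box([(341,52),(429,52),(425,261),(344,261)],.038,cr,2.5)
"
```

```text
[[0.4339999854564667, -0.06379999965429306], [0.4580000042915344, -0.05169999971985817], [0.4887999892234802, -0.1137000024318695], [0.4648999869823456, -0.1257999986410141]] c [ 0.4614 -0.0887] mean [ 0.4614 -0.0887] size [0.0269 0.0693] yaw 116.5
```

```bash
python3 -c "
from h import *
plan((.4614,-.0887,.065,26.5),(.4614,-.0887,.032,26.5),step=26)"
```

```text
5 rows
xyz [[-0.0, 25.0, 1.0], [-1.0, 26.0, 2.0], [-0.2, 24.9, 0.9], [0.0, 16.0, 0.0], [0.0, 17.0, 0.0]] 
twist [[0.0, 0.1, 0.0], [0.1, 0.1, 0.1], [0.0, 0.1, 0.0], [0.0, -0.0, 0.0], [0.0, -0.0, 0.0]]
```

Emit:
jog_arm(xyz=[[0, 25, 1], [-1, 26, 2], [0, 25, 1], [0, 16, 0], [0, 17, 0], [0, 0, 0], [0, 0, 0], [0, 0, 0]], twist=[[0, 0.1, 0], [0.1, 0.1, 0.1], [0, 0.1, 0], [0, 0, 0], [0, 0, 0], [0, 0, 0], [0, 0, 0], [0, 0, 0]], grip=[0.8, 0.7, 0.7, 0.7, 0.65, 0.3, 0.3, 0.3], grip_force=50)

```text
clock: 8.1
tool_pos: [0.461, -0.0883, 0.0315]
tcp_rot: [-1.54, -0.363, 0.365]
ft_force: [0.2, 0.9, -1.5]
width: 0.0302
```

Emit:
jog_arm(xyz=[[0, 0, 0], [0, 0, 0], [0, 0, 0], [0, 0, 0]], twist=[[0, 0, 0], [0, 0, 0], [0, 0, 0], [0, 0, 0]], grip=[0.3, 0.3, 0.3, 0.3])

```text
clock: 8.5
tool_pos: [0.4602, -0.0881, 0.0309]
tcp_rot: [-1.539, -0.362, 0.365]
ft_force: [0.4, 1.0, -2.3]
width: 0.0297
```

```bash
python3 -c "
from h import *
where()
plan((.461,-.0887,.16,26.5),(.6251,.1215,.16,-1.2),step=42)"
```

```text
t 8.5 pos [ 0.4602 -0.0881  0.0309] yaw 26.58 tilt [-0.002 -1.     0.001] F [ 0.4  1.  -2.3] w 0.0297
11 rows
xyz [[0.0, -32.0, -0.0], [0.0, -33.0, -0.0], [0.0, -32.0, -1.0], [0.4, -32.1, 0.3], [34.0, 0.0, 16.0], [33.0, 0.0, 19.0], [32.0, 0.0, 21.0], [30.0, 0.0, 23.0], [29.0, 0.0, 26.0], [27.0, 0.0, 27.0], [24.7, 0.0, 28.5]] 
twist [[-0.0, 0.0, -0.0], [-0.0, 0.0, -0.0], [-0.1, 0.1, -0.1], [0.0, -0.0, 0.0], [0.0, 4.0, 0.0], [0.0, 3.9, 0.0], [0.0, 4.0, 0.0], [0.0, 3.9, 0.0], [0.0, 4.0, 0.0], [0.0, 3.9, 0.0], [0.0, 4.0, 0.0]]
```

Emit:
jog_arm(xyz=[[0, -25, 0], [0, -35, 0], [0, -40, 0], [0, -30, 0], [34, 0, 16], [33, 0, 19], [32, 0, 21], [30, 0, 23]], twist=[[0, 0, 0], [0, 0, 0], [0, 0, 0], [0, 0, 0], [0, 4, 0], [0, 3.9, 0], [0, 4, 0], [0, 3.9, 0]], grip=[0.3, 0.3, 0.3, 0.3, 0.3, 0.3, 0.3, 0.3])

```text
clock: 9.3
tool_pos: [0.5542, 0.0328, 0.1607]
tcp_rot: [-1.565, -0.144, 0.147]
ft_force: [0.7, -0.7, -1.8]
width: 0.03
```

Emit:
jog_arm(xyz=[[29, 0, 26], [27, 0, 27], [25, 0, 28], [0, 0, 0], [0, 0, 0], [0, 0, 0]], twist=[[0, 4, 0], [0, 3.9, 0], [0, 4, 0], [0, 0, 0], [0, 0, 0], [0, 0, 0]], grip=[0.3, 0.3, 0.3, 0.3, 0.3, 0.3])

```text
clock: 9.9
tool_pos: [0.6236, 0.1212, 0.16]
tcp_rot: [-1.57, 0.018, -0.012]
ft_force: [-0.9, 0.9, -1.6]
width: 0.0303
```

```bash
python3 -c "
from h import *
shot('jl1',(120,90,390,290),2.9)"
```

```text
t 9.9 pos [0.6236 0.1212 0.16  ] yaw -1.1 tilt [-0.004 -1.     0.   ] F [-0.9  0.9 -1.6] w 0.0303
```

View pics/jl1.png

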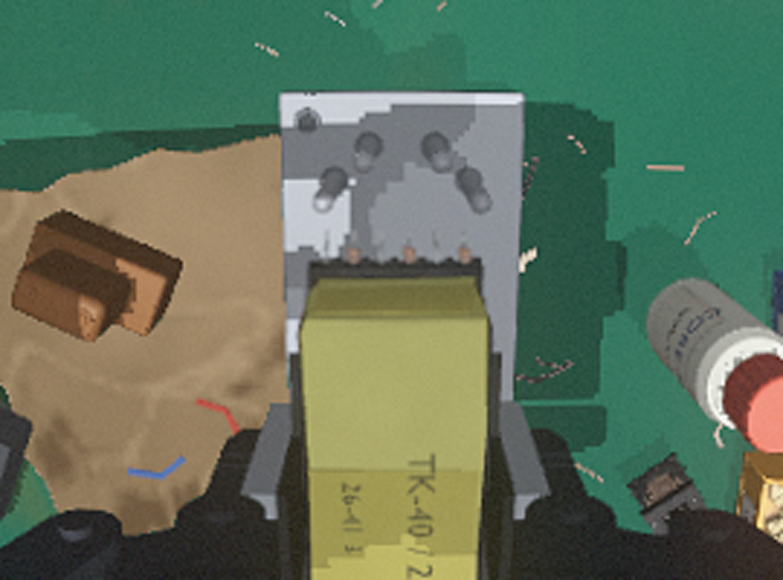

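```bash
python3 -c "
from h import *
cr=(120,90,390,290);s=2.9
box([(281,95),(523,95),(516,390),(288,380)],.01,cr,s)
box([(326,200),(480,201),(440,163),(369,162)],.053,cr,s)
c=np.load('pics/cal.npy',allow_pickle=True).item()
pr=lambda P:((proj(c,P,True)-cr[:2])*s).round(0).tolist()
o=robot.get_obs();p=o['tool_pos'];m=R.from_rotvec(o['tcp_rot'])
T=lambda a:p+m.apply(np.array(a,float)/1e3)
for dy in (-2,0,2):
  print('held',dy,pr(T([(14,-6.5,34+dy),(-14,-6.5,34+dy),(16,30.9,34+dy),(-16,30.9,34+dy)])))
J=lambda a3,cx,cy,yaw:np.array([cx,cy,0])+R.from_euler('z',yaw,degrees=True).apply(np.array(a3,float)/1e3)
for z in (10,53): print('pins',z,pr(J([(21.5,28.5,z),(-21.5,28.5,z),(10.5,39.5,z),(-10.5,39.5,z)],.6251,.1215,-1.2)))
print('plate',pr(J([(39,57,10),(-39,57,10),(39,57,0),(-39,57,0)],.6251,.1215,-1.2)))
"
```

```text
[[0.5889999866485596, 0.18029999732971191], [0.6653000116348267, 0.17900000512599945], [0.6643999814987183, 0.07959999889135361], [0.5866000056266785, 0.08479999750852585]] c [0.6264 0.13  ] mean [0.6263 0.1309] size [0.0993 0.0779] yaw 89.0
[[0.60589998960495, 0.15330000221729279], [0.6474000215530396, 0.15230000019073486], [0.6366999745368958, 0.16279999911785126], [0.6177999973297119, 0.16339999437332153]] c [0.6268 0.158 ] mean [0.627  0.1579] size [0.0103 0.0415] yaw 178.6
held -2 [[490.0, 334.0], [293.0, 333.0], [480.0, 269.0], [305.0, 269.0]]
held 0 [[491.0, 320.0], [292.0, 320.0], [480.0, 259.0], [305.0, 258.0]]
held 2 [[491.0, 307.0], [292.0, 306.0], [480.0, 248.0], [304.0, 248.0]]
pins 10 [[467.0, 187.0], [332.0, 187.0], [433.0, 153.0], [366.0, 152.0]]
pins 53 [[479.0, 211.0], [320.0, 211.0], [439.0, 170.0], [360.0, 170.0]]
plate [[523.0, 99.0], [276.0, 98.0], [519.0, 98.0], [280.0, 97.0]]
```

Emit:
jog_arm(xyz=[[2.4, 20, 2.3], [0, 25, 0], [0, 20, 0], [0, 10, 0], [0, 7, 0], [0, 7, 0], [0, 7, 0], [0, 0, 0]], twist=[[0, 0, 0], [0, 0, 0], [0, 0, 0], [0, 0, 0], [0, 0, 0], [0, 0, 0], [0, 0, 0], [0, 0, 0]], grip=[0.3, 0.3, 0.3, 0.3, 0.3, 0.3, 0.3, 0.3])

```text
clock: 10.75
tool_pos: [0.6262, 0.124, 0.0639]
tcp_rot: [-1.57, 0.018, -0.013]
ft_force: [-0.4, -0.8, -3.1]
width: 0.0297
```

Emit:
jog_arm(xyz=[[0, 7, 0], [0, 6, 0], [0, 5, 0], [0, 2, 0], [0, 1, 0], [0, 1, 0], [0, 0, 0], [0, 0, 0]], twist=[[0, 0, 0], [0, 0, 0], [0, 0, 0], [0, 0, 0], [0, 0, 0], [0, 0, 0], [0, 0, 0], [0, 0, 0]], grip=[0.3, 0.3, 0.3, 0.3, 0.3, 0.3, 0.3, 0.3])

```text
clock: 11.55
tool_pos: [0.6267, 0.1241, 0.0427]
tcp_rot: [-1.57, 0.017, -0.014]
ft_force: [-0.1, -0.2, -1.4]
width: 0.0302
```

Emit:
jog_arm(xyz=[[0, 0.7, 0], [0, 0.7, 0], [0, 0, 0], [0, 0, 0]], twist=[[0, 0, 0], [0, 0, 0], [0, 0, 0], [0, 0, 0]], grip=[0.3, 0.3, 0.3, 0.3])

```text
clock: 11.95
tool_pos: [0.6265, 0.1241, 0.041]
tcp_rot: [-1.57, 0.017, -0.013]
ft_force: [0.4, -0.4, -2.1]
width: 0.0302
```

Emit:
jog_arm(xyz=[[0, 0, 0], [0, 0, 0], [0, 0, 0], [0, -15, 0], [0, -35, 0], [0, -45, 0], [0, 0, 0]], twist=[[0, 0, 0], [0, 0, 0], [0, 0, 0], [0, 0, 0], [0, 0, 0], [0, 0, 0], [0, 0, 0]], grip=[0.55, 0.55, 0.55, 0.55, 0.55, 0.55, 0.55])

```text
clock: 12.65
tool_pos: [0.6317, 0.1242, 0.145]
tcp_rot: [-1.57, 0.006, -0.024]
ft_force: [0.0, -0.4, 1.0]
width: 0.0471
```

```bash
python3 -c "
from h import *
where()
plan((.627,.124,.18,-1),(.5813,.3001,.18,10.9),step=42)"
```

```text
t 12.65 pos [0.6317 0.1242 0.145 ] yaw -1.1 tilt [ 0.011 -1.     0.001] F [ 0.  -0.4  1. ] w 0.0471
6 rows
xyz [[-4.3, -35.0, -0.3], [-10.0, -0.0, 35.0], [-8.0, -0.0, 35.0], [-7.0, -0.0, 36.0], [-5.0, -0.0, 36.0], [-3.9, -0.1, 36.4]] 
twist [[-0.1, -0.1, 0.7], [0.0, -2.4, -0.0], [0.0, -2.4, -0.0], [0.0, -2.3, -0.0], [0.0, -2.4, -0.0], [0.0, -2.4, -0.1]]
```

Emit:
jog_arm(xyz=[[-4, -30, 0], [-10, 0, 35], [-8, 0, 35], [-7, 0, 36], [-5, 0, 36], [-4, 0, 36], [0, 0, 0], [0, 0, 0]], twist=[[0, 0, 0.6], [0, -2.4, 0], [0, -2.4, 0], [0, -2.4, 0], [0, -2.4, 0], [0, -2.4, 0], [0, 0, 0], [0, 0, 0]], grip=[0.55, 0.6, 0.6, 0.6, 0.6, 0.6, 0.6, 0.6])

```text
clock: 13.45
tool_pos: [0.5772, 0.3007, 0.1676]
tcp_rot: [-1.564, -0.141, 0.16]
ft_force: [1.3, -0.0, 0.6]
width: 0.0515
```

```bash
python3 -c "
from h import *
shot('wl1',(120,120,390,320),2)
im=cv2.cvtColor(robot.snapshot('top'),cv2.COLOR_RGB2BGR)
t=cv2.resize(im[155:215,210:350],None,fx=5,fy=5,interpolation=cv2.INTER_CUBIC)
w=cv2.imread('pics/wl1.png')
t=cv2.resize(im[155:205,215:350],(540,200),interpolation=cv2.INTER_CUBIC)
cv2.imwrite('pics/wl1c.png',np.vstack([w,t]))"
```

```text
t 13.45 pos [0.5772 0.3007 0.1676] yaw 10.99 tilt [-0.011 -1.     0.003] F [ 1.3 -0.   0.6] w 0.0515
```

View pics/wl1c.png

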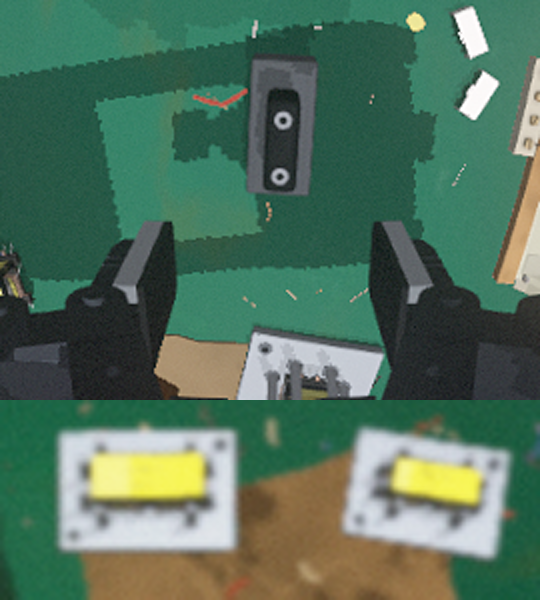

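```bash
python3 -c "
from h import *
cr=(120,120);s=2
c=np.load('pics/cal.npy',allow_pickle=True).item()
a,b=[onz(c,(120+u/2,120+v/2),.059,True) for u,v in((283,120),(280,176))]
print(a,b,(a+b)/2,np.degrees(np.arctan2(*(a-b)[::-1])),np.linalg.norm(a-b))
box([(254,57),(316,57),(309,194),(248,194)],.028,cr,s)
"
```

```text
[0.57813451 0.31575631] [0.58153482 0.29238666] [0.57983467 0.30407149] 98.27848544868498 0.02361572331972294
[[0.5616000294685364, 0.3343000113964081], [0.5885999798774719, 0.33959999680519104], [0.598800003528595, 0.2759000062942505], [0.5705999732017517, 0.2703000009059906]] c [0.5796 0.305 ] mean [0.5799 0.305 ] size [0.0287 0.0655] yaw 99.1
```

```bash
python3 -c "
from h import *
plan((.5798,.3045,.1,9.3),(.5798,.3045,.051,9.3),step=24)"
```

```text
6 rows
xyz [[1.0, 22.0, 2.0], [1.0, 23.0, 1.0], [1.5, 22.3, 1.8], [-0.0, 16.0, -0.0], [-0.0, 17.0, -0.0], [-0.0, 16.0, -0.0]] 
twist [[-0.1, 0.5, -0.2], [-0.0, 0.5, -0.3], [-0.1, 0.5, -0.2], [0.0, 0.0, 0.0], [0.0, 0.0, 0.0], [0.0, 0.0, 0.0]]
```

Emit:
jog_arm(xyz=[[1, 22, 2], [1, 23, 1], [1.5, 22, 1.8], [0, 16, 0], [0, 17, 0], [0, 16, 0], [0, 0, 0], [0, 0, 0]], twist=[[-0.1, 0.5, -0.2], [0, 0.5, -0.3], [-0.1, 0.5, -0.2], [0, 0, 0], [0, 0, 0], [0, 0, 0], [0, 0, 0], [0, 0, 0]], grip=[0.6, 0.5, 0.5, 0.5, 0.5, 0.5, 0.05, 0.05], grip_force=60)

```text
clock: 14.35
tool_pos: [0.5794, 0.305, 0.0507]
tcp_rot: [-1.567, -0.128, 0.129]
ft_force: [-4.6, -0.9, 2.8]
width: 0.0146
```

Emit:
jog_arm(xyz=[[0, 0, 0], [0, 0, 0], [0, 0, 0], [0, 0, 0], [0, 0, 0]], twist=[[0, 0, 0], [0, 0, 0], [0, 0, 0], [0, 0, 0], [0, 0, 0]], grip=[0.05, 0.05, 0.05, 0.05, 0.05])

```text
clock: 14.85
tool_pos: [0.5793, 0.3052, 0.0508]
tcp_rot: [-1.567, -0.129, 0.129]
ft_force: [-0.2, 0.4, -4.5]
width: 0.0131
```

```bash
python3 -c "
from h import *
where()
plan((.5798,.3045,.21,9.3),(.6263,.1238,.21,-1.2),step=38)"
```

```text
t 14.85 pos [0.5793 0.3052 0.0508] yaw 9.39 tilt [-0. -1. -0.] F [-0.2  0.4 -4.5] w 0.0131
10 rows
xyz [[0.0, -32.0, -0.0], [0.0, -32.0, -0.0], [0.0, -32.0, -1.0], [0.0, -31.0, 0.0], [0.4, -32.2, 0.1], [3.0, 0.0, -37.0], [5.0, 0.0, -37.0], [6.0, 0.0, -37.0], [7.0, 0.0, -37.0], [9.2, 0.1, -35.8]] 
twist [[0.0, 0.0, -0.0], [0.0, 0.0, -0.0], [0.0, 0.1, -0.0], [0.0, -0.0, -0.0], [0.0, -0.0, -0.0], [0.0, 2.1, -0.0], [0.0, 2.1, -0.0], [0.0, 2.1, -0.0], [0.0, 2.1, -0.0], [0.0, 2.1, -0.0]]
```

Emit:
jog_arm(xyz=[[0, -20, 0], [0, -32, 0], [0, -38, 0], [0, -30, 0], [0, -20, 0], [3, 0, -30], [5, 0, -37], [6, 0, -37]], twist=[[0, 0, 0], [0, 0, 0], [0, 0, 0], [0, 0, 0], [0, 0, 0], [0, 2.1, 0], [0, 2.1, 0], [0, 2.1, 0]], grip=[0.05, 0.05, 0.05, 0.05, 0.05, 0.05, 0.05, 0.05])

```text
clock: 15.65
tool_pos: [0.6061, 0.2032, 0.1912]
tcp_rot: [-1.571, -0.043, 0.042]
ft_force: [0.3, -0.2, -4.1]
width: 0.0127
```

Emit:
jog_arm(xyz=[[7, 0, -37], [9, 0, -30], [0, 0, -13], [0, 20, 0], [0, 10, 0], [0, 0, 0], [0, 0, 0], [0, 0, 0]], twist=[[0, 2.1, 0], [0, 2.1, 0], [0, 0, 0], [0, 0, 0], [0, 0, 0], [0, 0, 0], [0, 0, 0], [0, 0, 0]], grip=[0.05, 0.05, 0.05, 0.05, 0.05, 0.05, 0.05, 0.05])

```text
clock: 16.45
tool_pos: [0.6249, 0.125, 0.1617]
tcp_rot: [-1.571, 0.013, -0.015]
ft_force: [-0.2, 1.0, -4.2]
width: 0.0131
```

```bash
python3 -c "
from h import *
shot('jl2',(120,100,390,300),2.9)"
```

```text
t 16.45 pos [0.6249 0.125  0.1617] yaw -1.05 tilt [ 0.001 -1.    -0.   ] F [-0.2  1.  -4.2] w 0.0131
```

View pics/jl2.png

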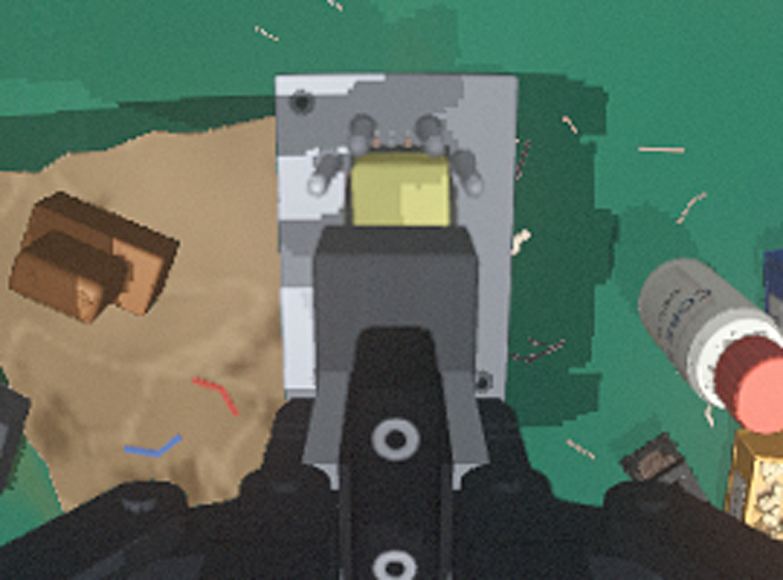

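```bash
cat > k.py <<'E'
from h import *
def held(cr,s,hx,hy,tb):
    c=np.load('pics/cal.npy',allow_pickle=True).item()
    pr=lambda P:((proj(c,P,True)-cr[:2])*s).round(0).tolist()
    o=robot.get_obs();p=o['tool_pos'];m=R.from_rotvec(o['tcp_rot'])
    T=lambda a:p+m.apply(np.array(a,float)/1e3)
    for dy in (-2,0,2): print('held',dy,'top',pr(T([(hx,tb-28,hy+dy),(-hx,tb-28,hy+dy)])),'bot',pr(T([(hx,tb,hy+dy),(-hx,tb,hy+dy)])))
def pts(L,z,cr,s):
    c=np.load('pics/cal.npy',allow_pickle=True).item()
    print([onz(c,(cr[0]+u/s,cr[1]+v/s),z,True).round(4).tolist() for u,v in L])
E
python3 -c "
from k import *
cr=(120,100);s=2.9
held(cr,s,15,32,50.8)
pts([(352,165),(450,165)],.048,cr,s)
pts([(276,77),(517,77)],.01,cr,s)
pts([(317,184),(475,185)],.053,cr,s)
"
```

```text
held -2 top [[478.0, 261.0], [306.0, 261.0]] bot [[465.0, 225.0], [320.0, 225.0]]
held 0 top [[478.0, 250.0], [306.0, 250.0]] bot [[465.0, 215.0], [319.0, 215.0]]
held 2 top [[478.0, 239.0], [306.0, 239.0]] bot [[466.0, 206.0], [319.0, 206.0]]
[[0.6144, 0.1575], [0.6415, 0.157]]
[[0.589, 0.1805], [0.6655, 0.1791]]
[[0.6049, 0.1533], [0.648, 0.1522]]
```

Emit:
jog_arm(xyz=[[1.1, 15, -0.5], [0, 20, 0], [0, 15, 0], [0, 4, 0], [0, 2, 0], [0, 2, 0], [0, 0, 0], [0, 0, 0]], twist=[[0, 0, 0], [0, 0, 0], [0, 0, 0], [0, 0, 0], [0, 0, 0], [0, 0, 0], [0, 0, 0], [0, 0, 0]], grip=[0.05, 0.05, 0.05, 0.05, 0.05, 0.05, 0.05, 0.05])

```text
clock: 17.3
tool_pos: [0.6261, 0.1238, 0.1037]
tcp_rot: [-1.571, 0.014, -0.016]
ft_force: [0.2, -0.8, -5.8]
width: 0.0127
```

Emit:
jog_arm(xyz=[[0, 1, 0], [0, 1, 0], [0, 1, 0], [0, 0.7, 0], [0, 0.5, 0], [0, 0, 0]], twist=[[0, 0, 0], [0, 0, 0], [0, 0, 0], [0, 0, 0], [0, 0, 0], [0, 0, 0]], grip=[0.05, 0.05, 0.05, 0.05, 0.05, 0.05])

```text
clock: 17.9
tool_pos: [0.6254, 0.1238, 0.0985]
tcp_rot: [-1.571, 0.016, -0.015]
ft_force: [-0.4, -0.4, -5.3]
width: 0.0129
```

Emit:
jog_arm(xyz=[[0, 0.5, 0], [0, 0.5, 0], [0, 0, 0]], twist=[[0, 0, 0], [0, 0, 0], [0, 0, 0]], grip=[0.05, 0.05, 0.05])

```text
clock: 18.2
tool_pos: [0.6256, 0.1238, 0.0978]
tcp_rot: [-1.571, 0.015, -0.015]
ft_force: [0.2, -0.1, -3.9]
width: 0.0129
```

Emit:
jog_arm(xyz=[[0, 0.3, 0], [0, 0.3, 0], [0, 0, 0]], twist=[[0, 0, 0], [0, 0, 0], [0, 0, 0]], grip=[0.05, 0.05, 0.05])

```text
clock: 18.5
tool_pos: [0.6258, 0.1238, 0.0978]
tcp_rot: [-1.571, 0.015, -0.015]
ft_force: [-1.8, -0.3, 1.9]
width: 0.0134
```

Emit:
jog_arm(xyz=[[0, 0, 0], [0, 0, 0], [0, 0, 0], [0, 0, 0], [0, -10, 0], [0, -30, 0], [0, -35, 0], [0, 0, 0]], twist=[[0, 0, 0], [0, 0, 0], [0, 0, 0], [0, 0, 0], [0, 0, 0], [0, 0, 0], [0, 0, 0], [0, 0, 0]], grip=[0.4, 0.4, 0.4, 0.4, 0.4, 0.4, 0.4, 0.4])

```text
clock: 19.3
tool_pos: [0.6292, 0.124, 0.179]
tcp_rot: [-1.571, 0.007, -0.023]
ft_force: [1.5, -0.3, 1.0]
width: 0.0345
```

```bash
python3 -c "
from h import *
where()
plan((.626,.1238,.2,-1.),(.4659,.046,.17,-27.4),step=42)"
```

```text
t 19.3 pos [0.6292 0.124  0.179 ] yaw -1.1 tilt [ 0.011 -1.     0.   ] F [ 1.5 -0.3  1. ] w 0.0345
6 rows
xyz [[-3.0, -21.0, -0.2], [-32.0, 6.0, -16.0], [-30.0, 6.0, -19.0], [-28.0, 6.0, -22.0], [-26.0, 6.0, -24.0], [-24.1, 5.9, -26.4]] 
twist [[-0.0, -0.1, 0.6], [-0.0, 5.3, 0.0], [-0.0, 5.3, 0.0], [-0.0, 5.2, 0.0], [-0.0, 5.3, 0.0], [-0.0, 5.3, 0.0]]
```

Emit:
jog_arm(xyz=[[0, -21, 0], [-32, 6, -16], [-30, 6, -19], [-28, 6, -22], [-26, 6, -24], [-24, 6, -26], [0, 0, 0], [0, 0, 0]], twist=[[0, 0, 0], [0, 5.3, 0], [0, 5.3, 0], [0, 5.2, 0], [0, 5.3, 0], [0, 5.3, 0], [0, 0, 0], [0, 0, 0]], grip=[0.5, 0.6, 0.6, 0.6, 0.6, 0.6, 0.6, 0.6])

```text
clock: 20.1
tool_pos: [0.4656, 0.0464, 0.1637]
tcp_rot: [-1.538, 0.376, -0.378]
ft_force: [1.0, -1.0, 0.2]
width: 0.0512
```

```bash
python3 -c "
from h import *
shot('wm1',(120,110,390,310),2.9)"
```

```text
t 20.1 pos [0.4656 0.0464 0.1637] yaw -27.53 tilt [ 0.001 -1.     0.   ] F [ 1.  -1.   0.2] w 0.0512
```

View pics/wm1.png

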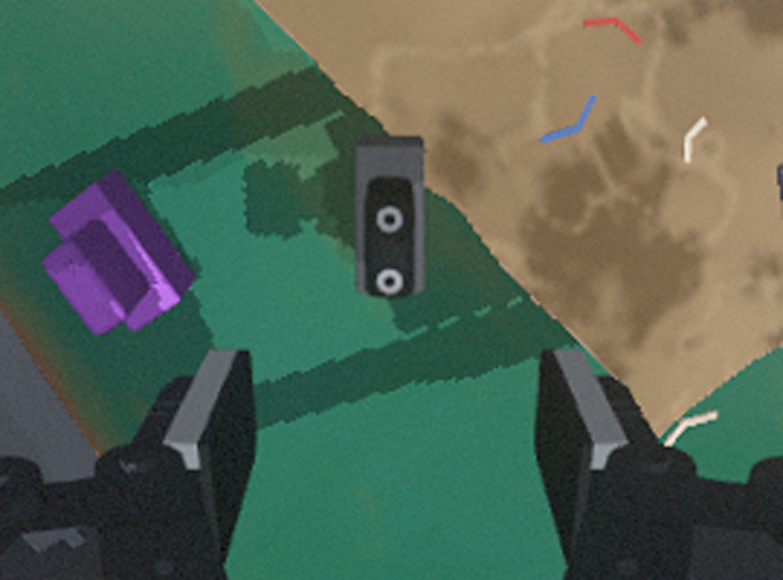

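```bash
python3 -c "
from k import *
cr=(120,110);s=2.9
pts([(390,219),(389,282),(389.5,250.5)],.059,cr,s)
box([(356,147),(424,147),(424,294),(356,294)],.028,cr,s)
"
```

```text
[[0.4699, 0.0566], [0.4612, 0.0407], [0.4656, 0.0488]]
[[0.4674000144004822, 0.07429999858140945], [0.48570001125335693, 0.06469999998807907], [0.4641999900341034, 0.022700000554323196], [0.44510000944137573, 0.03269999846816063]] c [0.4656 0.0486] mean [0.4656 0.0486] size [0.0472 0.0216] yaw 62.4
```

Emit:
jog_arm(xyz=[[-1, 25, 2], [0, 25, 0], [0, 20, 0], [0, 16, 0], [0, 14, 0], [0, 13, 0], [0, 0, 0], [0, 0, 0]], twist=[[0, 0, 0], [0, 0, 0], [0, 0, 0], [0, 0, 0], [0, 0, 0], [0, 0, 0], [0, 0, 0], [0, 0, 0]], grip=[0.55, 0.5, 0.5, 0.5, 0.5, 0.5, 0.4, 0.05], grip_force=60)

```text
clock: 20.95
tool_pos: [0.4661, 0.049, 0.0503]
tcp_rot: [-1.538, 0.376, -0.376]
ft_force: [0.5, 0.2, 0.4]
width: 0.0209
```

Emit:
jog_arm(xyz=[[0, 0, 0], [0, 0, 0], [0, 0, 0], [0, 0, 0], [0, 0, 0], [0, 0, 0]], twist=[[0, 0, 0], [0, 0, 0], [0, 0, 0], [0, 0, 0], [0, 0, 0], [0, 0, 0]], grip=[0.05, 0.05, 0.05, 0.05, 0.05, 0.05])

```text
clock: 21.55
tool_pos: [0.4661, 0.0488, 0.0507]
tcp_rot: [-1.538, 0.376, -0.377]
ft_force: [0.4, 1.3, 5.4]
width: 0.013
```

```bash
python3 -c "
from h import *
where()
plan((.4656,.0487,.18,-27.5),(.619,-.058,.18,-11.6),step=38)"
```

```text
t 21.55 pos [0.4661 0.0488 0.0507] yaw -27.51 tilt [ 0.001 -1.     0.   ] F [0.4 1.3 5.4] w 0.013
9 rows
xyz [[-0.0, -32.0, -0.0], [-0.0, -33.0, -0.0], [-0.0, -32.0, -0.0], [-0.2, -32.3, -0.3], [37.0, -0.0, -5.0], [37.0, -0.0, -7.0], [36.0, -0.0, -8.0], [36.0, -0.0, -11.0], [35.0, -0.1, -13.1]] 
twist [[-0.0, -0.0, 0.0], [-0.0, -0.0, 0.0], [-0.0, -0.0, 0.0], [-0.0, -0.0, 0.1], [-0.0, -3.2, -0.0], [-0.0, -3.2, -0.0], [-0.0, -3.1, -0.0], [-0.0, -3.2, -0.0], [-0.0, -3.2, -0.0]]
```

Emit:
jog_arm(xyz=[[0, -20, 0], [0, -32, 0], [0, -38, 0], [0, -30, 0], [0, -10, 0], [37, 0, -5], [37, 0, -7], [36, 0, -8]], twist=[[0, 0, 0], [0, 0, 0], [0, 0, 0], [0, 0, 0], [0, 0, 0], [0, -3.2, 0], [0, -3.2, 0], [0, -3.1, 0]], grip=[0.05, 0.05, 0.05, 0.05, 0.05, 0.05, 0.05, 0.05])

```text
clock: 22.35
tool_pos: [0.5575, -0.0152, 0.1783]
tcp_rot: [-1.557, 0.247, -0.243]
ft_force: [0.6, 0.1, -1.9]
width: 0.013
```

Emit:
jog_arm(xyz=[[36, 0, -11], [25, 0, -10], [10, 0, -3], [0, 15, 0], [0, 10, 0], [0, 0, 0], [0, 0, 0], [0, 0, 0]], twist=[[0, -3.2, 0], [0, -3.2, 0], [0, 0, 0], [0, 0, 0], [0, 0, 0], [0, 0, 0], [0, 0, 0], [0, 0, 0]], grip=[0.05, 0.05, 0.05, 0.05, 0.05, 0.05, 0.05, 0.05])

```text
clock: 23.15
tool_pos: [0.6191, -0.0567, 0.1556]
tcp_rot: [-1.565, 0.158, -0.159]
ft_force: [-0.1, -0.4, -2.4]
width: 0.0129
```

```bash
python3 -c "
from h import *
shot('jm2',(120,100,390,300),2.9)"
```

```text
t 23.15 pos [ 0.6191 -0.0567  0.1556] yaw -11.58 tilt [ 0. -1. -0.] F [-0.1 -0.4 -2.4] w 0.0129
```

View pics/jm2.png

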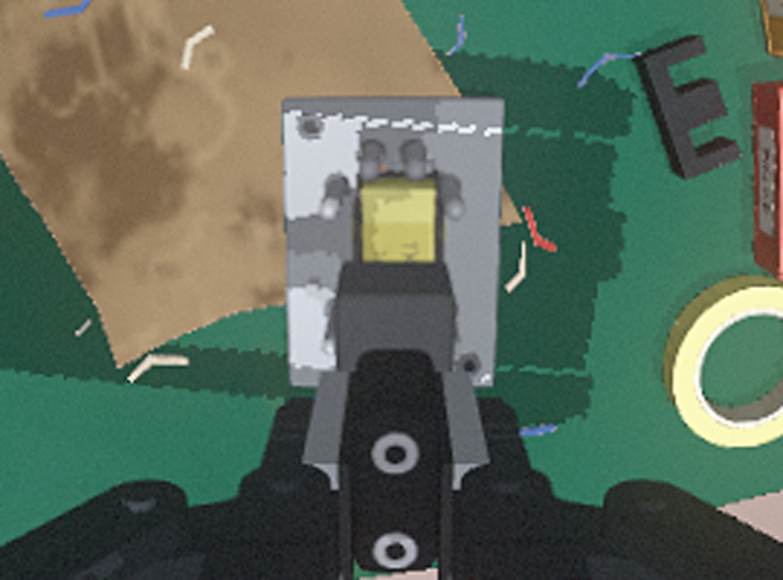

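```bash
python3 -c "
from k import *
cr=(120,100);s=2.9
held(cr,s,11,24,50.7)
pts([(360,191),(438,191),(399,191)],.039,cr,s)
pts([(330,208),(455,210)],.044,cr,s)
pts([(284,102),(503,102)],.01,cr,s)
"
```

```text
held -2 top [[456.0, 306.0], [332.0, 306.0]] bot [[447.0, 263.0], [341.0, 263.0]]
held 0 top [[457.0, 295.0], [332.0, 295.0]] bot [[447.0, 254.0], [341.0, 254.0]]
held 2 top [[457.0, 284.0], [332.0, 284.0]] bot [[447.0, 245.0], [341.0, 245.0]]
[[0.6149, -0.031], [0.6365, -0.0354], [0.6257, -0.0332]]
[[0.6062, -0.0331], [0.64, -0.0406]]
[[0.5954, -0.0036], [0.6622, -0.0173]]
```

Emit:
jog_arm(xyz=[[0.7, 15, -0.9], [0, 20, 0], [0, 15, 0], [0, 6, 0], [0, 3, 0], [0, 2, 0], [0, 0, 0], [0, 0, 0]], twist=[[0, 0, 0], [0, 0, 0], [0, 0, 0], [0, 0, 0], [0, 0, 0], [0, 0, 0], [0, 0, 0], [0, 0, 0]], grip=[0.05, 0.05, 0.05, 0.05, 0.05, 0.05, 0.05, 0.05])

```text
clock: 24.0
tool_pos: [0.6203, -0.0584, 0.0949]
tcp_rot: [-1.565, 0.158, -0.16]
ft_force: [0.3, 0.7, -3.7]
width: 0.0131
```

Emit:
jog_arm(xyz=[[0, 1, 0], [0, 1, 0], [0, 1, 0], [0, 0.7, 0], [0, 0.5, 0], [0, 0, 0]], twist=[[0, 0, 0], [0, 0, 0], [0, 0, 0], [0, 0, 0], [0, 0, 0], [0, 0, 0]], grip=[0.05, 0.05, 0.05, 0.05, 0.05, 0.05])

```text
clock: 24.6
tool_pos: [0.6196, -0.0583, 0.0898]
tcp_rot: [-1.565, 0.159, -0.159]
ft_force: [-0.3, -0.5, -2.5]
width: 0.0133
```

Emit:
jog_arm(xyz=[[0, 0.5, 0], [0, 0.5, 0], [0, 0, 0]], twist=[[0, 0, 0], [0, 0, 0], [0, 0, 0]], grip=[0.05, 0.05, 0.05])

```text
clock: 24.9
tool_pos: [0.6197, -0.0583, 0.0888]
tcp_rot: [-1.565, 0.159, -0.159]
ft_force: [-0.3, -0.7, -3.2]
width: 0.0129
```

Emit:
jog_arm(xyz=[[0, 0.3, 0], [0, 0.3, 0], [0, 0, 0]], twist=[[0, 0, 0], [0, 0, 0], [0, 0, 0]], grip=[0.05, 0.05, 0.05])

```text
clock: 25.2
tool_pos: [0.6199, -0.0583, 0.0888]
tcp_rot: [-1.565, 0.159, -0.159]
ft_force: [-1.5, 0.6, 0.8]
width: 0.0128
```

Touching (z stopped, force unloaded). Release, rise and back off for a check.

Emit:
jog_arm(xyz=[[0, 0.2, 0], [0, 0, 0], [0, 0, 0], [0, 0, 0], [0, 0, 0], [0, -10, 0], [0, -30, 0], [0, -35, 0]], twist=[[0, 0, 0], [0, 0, 0], [0, 0, 0], [0, 0, 0], [0, 0, 0], [0, 0, 0], [0, 0, 0], [0, 0, 0]], grip=[0.05, 0.4, 0.4, 0.4, 0.4, 0.4, 0.4, 0.4])

```text
clock: 26.0
tool_pos: [0.6187, -0.058, 0.1631]
tcp_rot: [-1.565, 0.162, -0.157]
ft_force: [0.9, -0.5, 0.3]
width: 0.0343
```

Emit:
jog_arm(xyz=[[0, -30, 0], [0, 0, -35], [-15, 0, -40], [-25, 0, -40], [-25, 0, -30], [-25, 0, 0], [0, 0, 0], [0, 0, 0]], twist=[[0, 0, 0], [0, 0, 0], [0, 0, 0], [0, 0, 0], [0, 0, 0], [0, 0, 0], [0, 0, 0], [0, 0, 0]], grip=[0.4, 0.4, 0.4, 0.4, 0.4, 0.4, 0.4, 0.4])

```text
clock: 26.8
tool_pos: [0.5027, -0.1825, 0.1942]
tcp_rot: [-1.566, 0.158, -0.161]
ft_force: [0.5, -1.6, -0.5]
width: 0.0343
```

```bash
python3 -c "
from h import *
where()
w=cv2.cvtColor(robot.snapshot('wrist'),cv2.COLOR_RGB2BGR);np.save('pics/cal.npy',robot.calibration('wrist'),allow_pickle=True)
t=cv2.cvtColor(robot.snapshot('top'),cv2.COLOR_RGB2BGR);s=cv2.cvtColor(robot.snapshot('scene'),cv2.COLOR_RGB2BGR)
cv2.imwrite('pics/finw.png',w)
a=cv2.resize(t[150:210,210:350],(700,300),interpolation=cv2.INTER_CUBIC);b=cv2.resize(s[135:235,170:400],(690,300),interpolation=cv2.INTER_CUBIC)
b=cv2.copyMakeBorder(b,0,0,0,10,0);cv2.imwrite('pics/fin.png',np.vstack([a,b]))"
```

```text
t 26.8 pos [ 0.5027 -0.1825  0.1942] yaw -11.65 tilt [ 0.002 -1.    -0.001] F [ 0.5 -1.6 -0.5] w 0.0343
```

View pics/fin.png

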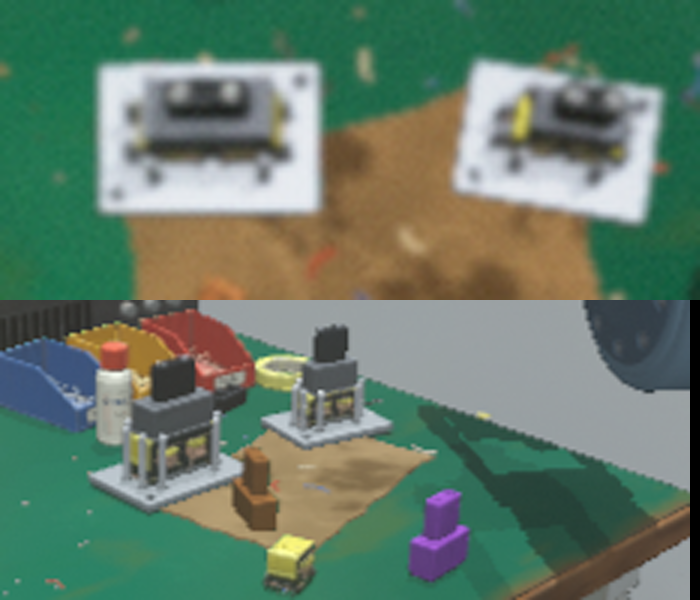

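View pics/finw.png

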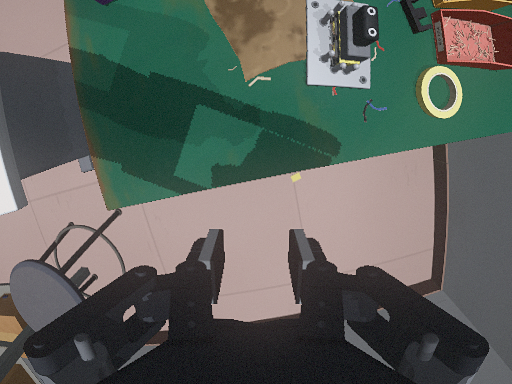

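```bash
python3 -c "
from h import *
c=robot.calibration('top')
for n,z,L in (('WM',.097,[(573,98),(612,105)]),('WL',.106,[(180,92),(232,92)])):
  P=[onz(c,(209.6+u/5,149.6+v/5),z) for u,v in L];d=P[0]-P[1];print(n,(sum(P)/2).round(4),np.degrees(np.arctan2(d[1],d[0])).round(1),np.linalg.norm(d).round(4))
where()
print(robot.sign_off())"
```

```text
WM [ 0.6185 -0.0601] 77.7 0.0184
WL [0.6265 0.1203] 88.2 0.0242
t 26.95 pos [ 0.5035 -0.1821  0.1937] yaw -11.56 tilt [ 0.001 -1.    -0.001] F [-0.2 -0.4 -0.1] w 0.0342
the job is handed in; nothing more can be done
None
```

I stood the middle-sized and large transformers in their jigs, lowered the matching steel weights onto them, and handed the job in at about 27 s.

**Placing:** Both transformers went down to the plates without jamming. The wrist force never passed about 6 N in any reading, including when the weights touched down.

**Last checks:**
- The final top and scene pictures show both weights flat and lined up between the pins.
- From the top picture, the medium weight is at about (0.6185, -0.060) at 77.7° and the large one at (0.6265, 0.120) at 88.2°. Both are within about 3 mm and 1° of their jig and transformer centres.
- The medium weight looks about 2 mm off toward one end, well inside the 10 mm limit.
- I did not go near the small transformer, the glue bottle or the brown and purple look-alikes. In the last picture they look unmoved, but I did not measure them.

**Readings that disagreed:**
- The jaws closed to 29.7 mm on the large transformer, where I expected its 32 mm core. The cause is unknown, but it still fitted its jig.
- While rising, the arm briefly read about 5 mm and 0.01 rad off. I took this as motion, and the later picture showed the jigged parts unmoved.

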